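# Put the lids back on the coffee tins

## Task

Close the four empty coffee tins on the counter: put each brass lid on the tin of its own shape and size (big round, small round, square, oblong), knob up, plug inside the mouth and the lid lying flat on the rim. Leave the tins standing where they are, and do not shove or tip the blue dish or the steel weight.

Things in the scene. Friction and masses are not known exactly. Their poses are not given: they have to be found in the camera images.
- lid_big_c (a point): Big brass lid, loose, knob up, under 0.2 kg. Plug 10 mm high, diameter 78 mm (6 mm play in the tin); cover plate, disc of diameter 110 mm, 5 thick; knob to lift it by, round, diameter 20 mm, 26 high. Point: on its axis, 20.5 mm above the underside (5.5 above the plate's top). Seated, it is 70.5 mm above the tin's underside. Yaw does not matter.
- tin_big: Open, empty big tin of grey steel, loose, standing on the counter: round, outside diameter 96, inside 90 mm, 60 mm high, 3 mm wall, open at the top. Origin: centre of the underside; z up. Yaw does not matter.
- lid_small_c (a point): Small brass lid, loose, knob up, under 0.2 kg. Plug 10 mm high, diameter 40 mm (6 mm play in the tin); cover plate, disc of diameter 72 mm, 5 thick; knob to lift it by, round, diameter 20 mm, 26 high. Point: on its axis, 20.5 mm above the underside (5.5 above the plate's top). Seated, it is 70.5 mm above the tin's underside. Yaw does not matter.
- tin_small: Open, empty small tin of grey steel, loose, standing on the counter: round, outside diameter 58, inside 52 mm, 60 mm high, 3 mm wall, open at the top. Origin: centre of the underside; z up. Yaw does not matter.
- lid_square_c (a point): Square brass lid, loose, knob up, under 0.2 kg. Plug 10 mm high, square 52 x 52 mm (6 mm play in the tin); cover plate, square 84 x 84 mm, 5 thick; knob to lift it by, square, 20 x 20 mm, 26 high. Point: on its axis, 20.5 mm above the underside (5.5 above the plate's top). Seated, it is 70.5 mm above the tin's underside. x, y parallel to the sides; fits at every quarter turn.
- tin_square: Open, empty square tin of grey steel, loose, standing on the counter: square, outside 70 x 70, inside 64 x 64 mm, 60 mm high, 3 mm wall, open at the top. Origin: centre of the underside; z up. x, y parallel to the sides; fits at every quarter turn.
- lid_oblong_c (a point): Oblong brass lid, loose, knob up, under 0.2 kg. Plug 10 mm high, rectangular 78 (x) x 38 (y) mm (6 mm play in the tin); cover plate, rectangle 110 (x) x 70 (y) mm, 5 thick; knob to lift it by, a bar 44 (x) x 18 (y) mm, 26 high. Point: on its axis, 20.5 mm above the underside (5.5 above the plate's top). Seated, it is 70.5 mm above the tin's underside. x along the long side; fits either way round.
- tin_oblong: Open, empty oblong tin of grey steel, loose, standing on the counter: rectangular, outside 96 (x) x 56 (y), inside 90 (x) x 50 (y) mm, 60 mm high, 3 mm wall, open at the top. Origin: centre of the underside; z up. x along the long side; fits either way round.
- dish: Bystander: blue ceramic bowl, 84 mm in diameter, 30 mm high, loose. Origin: centre of the underside.
- weight: Bystander: plain steel scale weight with a small knob, 42 mm in diameter, 53 mm high, loose. Origin: centre of the underside.
There are look-alikes about, which are no part of the job. What is shaped like the part that bears lid_big_c but orange is not meant. Leave any red look-alike of the part that bears lid_small_c alone.

How it is judged:
By the outcome, as a careful person would: the job done as asked, in the order asked, and still so for the second after the job is handed in, with the robot touching nothing.
It also fails if it takes over 120 s, if anything falls off the work surface, if the arm or the gripper's body presses on something with over 40 N, if the wrist force passes 120 N, or if a joint passes its speed limit or range.

## Robot

A 6-joint arm with a two-finger parallel gripper is mounted at the origin on the work surface. World frame = base frame: x ahead of the robot, y to its left, z up, the work surface at z = 0. Lengths are in m, angles in rad, forces in N, time in s.
With the tool pointing down it reaches from about 0.325 to 0.9 m from the base axis. Payload 6.1 kg.
Tool frame: the origin (TCP) lies midway between the tips of the shut fingers; the grasp point (between the pads) lies arm.tcp_to_grasp behind it (arm.tcp_to_grasp is the distance from the TCP to the grasp point, in m); x points along the fingers, z is the direction in which the jaws open and shut, and the axes are right-handed (so a half turn about x gives the same grasp; the last joint's range is limited). The gripper opens to 87 mm and grips with 3 to 60 N. Pads are 19 mm wide; open, the fingers measure 117 mm over their backs; the gripper's body (75 mm by 190 mm) begins 51 mm behind the grasp point.
Start: joints at [-1.332, 0.22, 1.526, -0, 1.395, -0.126], TCP at [0.223, -0.584, 0.223] pointing down, gripper open.
Joint ranges: [-2.98, 2.98], [-0.91, 2.08], [0.09, 2.57], [-1.24, 4.39], [0.2, 2.65], [-2.68, 2.68]. Speed limits (rad/s): [2.57, 2.57, 3.01, 3.14, 3.14, 3.14].

## Interface

Orientations are given as a unit quaternion [w, x, y, z].
In Python, from rig import arm gives the robot as it stands. The module is installed in compiled form; this text tells all that it offers.
- The arm moves only by the tool move_arm, never from a script. Its arguments are lists of equal length, an entry for each row: "translation": the shift along the tool's x, y, z normalised to -1 to 1, where 1 is 0.5 m, a list of three; "rot": the turn, a rotation vector about the tool's x, y, z normalised to -1 to 1, where 1 is 0.5 rad, a list of three; "hand": the opening, from 0 (shut) to 1 (fully open). In form: {"translation": [[tx, ty, tz], ...], "rot": [[rx, ry, rz], ...], "hand": [hand, ...]}. A call has 1 to 12 rows; each row shifts and turns the pose as measured when the row begins, along the tool's axes as they then stand; what a row does not reach is not made up. A row lasts 1/10 s, in which the tool goes at most 50 mm and 8.59 degrees, less where a joint would pass 70% of its speed; a pose out of reach is approached as far as the arm can. A call with a number of a shift or a turn outside -1 to 1 is refused whole. A call with a gripper value outside its range is refused whole. The fingers move at their own pace and stop on an object; "force" is the grip in N (left out, the last holds). Time passes only in rows, so rows that do not move let the fingers close. It gives the time, the measured TCP pose, the force and the opening at its end, in the units of the state.
- arm.state(): the state, without advancing time (a new reading comes with each control period).
- arm.snapshot(name): name is "side" or "top"; returns (picture, depth): 420x560x3 uint8, red, green, blue; 420x560 float32, m along the optical axis (not along the pixel's ray), 0 where there is no reading.
- arm.get_calibration(name): a dict with "mtx" (3x3 intrinsics, pixels), "world_to_cam" (4x4, takes a point from world to camera coordinates). Camera axes: x right, y down, z forward; pixel columns grow to the right and rows downward; lengths in m; the calibration is good to about 2 mm. A picture is of the moment at which its call begins. get_calibration takes no time and is no camera call.
- arm.close_job(): hands the job in, once; it reports no verdict.
Trained networks look in the newest picture that a camera, given by its name, has taken for a name from the list of things; names that differ only in an ending like _2 or _b are one class to them, and where a whole thing is asked for, a point or a joint stands for the part that bears it (a point fixed in the world has none). Each returns a list of dicts, best first, with "confidence" (0 to 1); they miss things now and then, are a little off and sometimes report something else, mostly with a low value. They report only what shows in the picture. A call takes as long as a camera call. They do not tell look-alikes from the thing itself.
- arm.regions_of(camera, target): "mask" (420x560 bool, what is visible of it) and "position" ([row, column] as shares, 0 to 1, of the picture: columns of its width, rows of its height, amid what is visible of it).
- arm.landmark_of(camera, target): "position" ([row, column] as shares, 0 to 1, of the picture: columns of its width, rows of its height: a listed point, or the origin of a listed thing).
The state is a dict: "t": time; "qpos": joint angles; "joint_velocities": joint speeds; "joint_efforts": joint torques, N m; "eef_pos": TCP position; "tool_rot": TCP orientation; "ft_force": force on the tool from outside, world axes, zero at the start; "moment": the same for the moment, N m; "finger_gap": opening from 0.0 (shut) to 1.0 (fully open).
Only numpy, scipy, OpenCV 4.12 (cv2) and the standard library are available. Lean on these libraries where they do the work, as an engineer would, in place of code of your own. Each camera call takes 0.05 s, during which the arm holds its last target. There are 200 camera calls.

## Working session

There is one attempt and no reset: what is moved stays moved. The work goes in short steps, Python scripts to look and compute and a tool call to move; the robot and the scene stay as the last step left them, time stands still between calls to the robot, and variables do not carry over. Pictures are saved under pics/ and viewed, about 12 in all and at most 16, crops included, and the job is handed in when it is done.

Besides the shell and the picture viewer there is one more tool, called after "Emit:" as name(argument=value, ...), one argument or row to a line, values as JSON. move_arm: Moves the arm, as the interface text tells. Its arguments: {"type":"object","properties":{"translation":{"type":"array","items":{"type":"array","items":{"type":"number","minimum":-1,"maximum":1}}},"rot":{"type":"array","items":{"type":"array","items":{"type":"number","minimum":-1,"maximum":1}}},"hand":{"type":"array","items":{"type":"number"}},"force":{"type":"number"}},"required":["translation","rot","hand"]}

```bash
mkdir -p pics; cat > h.py <<'E'
from rig import arm
import numpy as np, cv2
def snap(cam,name=None):
    p,d=arm.snapshot(cam)
    if name: cv2.imwrite('pics/'+name+'.png',p[:,:,::-1])
    return p,d
def world(cam,rc,z=None,depth=None):
    c=arm.get_calibration(cam);K=c['mtx'];T=np.linalg.inv(c['world_to_cam'])
    r,cc=rc; ray=np.linalg.inv(K)@np.array([cc,r,1.])
    if depth is not None: return (T@np.append(ray*depth,1))[:3]
    o=T[:3,3]; v=T[:3,:3]@ray
    return o+v*(z-o[2])/v[2]
E
python3 - <<'E'
from h import *
print(arm.tcp_to_grasp,arm.state())
for cam in('top','side'):
    snap(cam,cam+'0')
    for n,z in [('lid_big_c',.0205),('lid_small_c',.0205),('lid_square_c',.0205),('lid_oblong_c',.0205),('tin_big',0),('tin_small',0),('tin_square',0),('tin_oblong',0),('dish',0),('weight',0)]:
        for r in arm.landmark_of(cam,n):
            p=np.array(r['position'])*[420,560]
            print(cam,n,round(r['confidence'],2),p.round(),world(cam,p,z).round(3))
E
```

```text
0.0187 {'t': 0.0, 'qpos': array([-1.33208145e+00,  2.21244025e-01,  1.52756512e+00, -1.56360662e-05,
        1.39469524e+00, -1.26091907e-01]), 'joint_velocities': array([-0.0012658 , -0.0004565 ,  0.00050428, -0.00046278,  0.00108894,
        0.00059757]), 'joint_efforts': array([ 4.42543123e-04, -4.94619477e+01, -3.87375534e+01,  7.00240466e-02,
        5.71579265e-02, -1.38328114e-04]), 'eef_pos': array([ 0.22283376, -0.5832846 ,  0.22145051]), 'tool_rot': array([ 0.58189468,  0.40145371,  0.58291008, -0.40056128]), 'ft_force': array([-0.05175778, -0.52453026, -0.00117855]), 'moment': array([-0.04176687, -0.016749  ,  0.06665345]), 'finger_gap': 0.9984244794310407}
top lid_big_c 0.81 [130. 417.] [ 0.672 -0.368  0.02 ]
top lid_big_c 0.68 [194. 435.] [ 0.503 -0.408  0.02 ]
top lid_small_c 0.96 [294. 395.] [ 0.246 -0.292  0.02 ]
top lid_small_c 0.63 [246. 396.] [ 0.369 -0.301  0.02 ]
top lid_square_c 0.92 [209. 275.] [0.471 0.011 0.02 ]
top lid_square_c 0.58 [160. 192.] [0.601 0.225 0.02 ]
top lid_oblong_c 0.55 [213. 219.] [0.461 0.156 0.02 ]
top lid_oblong_c 0.36 [248. 397.] [ 0.363
[... 525 characters left out ...]
   ]
side lid_big_c 0.95 [137. 336.] [ 0.497 -0.406  0.02 ]
side lid_big_c 0.56 [130. 272.] [ 0.671 -0.344  0.02 ]
side lid_small_c 0.67 [168. 368.] [ 0.363 -0.307  0.02 ]
side lid_small_c 0.54 [162. 273.] [ 0.59  -0.208  0.02 ]
side lid_square_c 0.88 [227. 272.] [0.467 0.014 0.021]
side lid_oblong_c 0.78 [268. 243.] [0.459 0.153 0.02 ]
side tin_big 0.98 [364. 151.] [0.489 0.414 0.   ]
side tin_small 0.81 [208. 209.] [0.644 0.011 0.   ]
side tin_square 0.63 [190. 319.] [ 0.443 -0.184  0.   ]
side tin_oblong 0.75 [353. 237.] [0.369 0.319 0.   ]
side dish 0.59 [269. 163.] [0.616 0.222 0.   ]
side weight 0.79 [165. 273.] [ 0.598 -0.222  0.   ]
side weight 0.39 [209. 208.] [ 0.644  0.015 -0.   ]
```

View pics/top0.png

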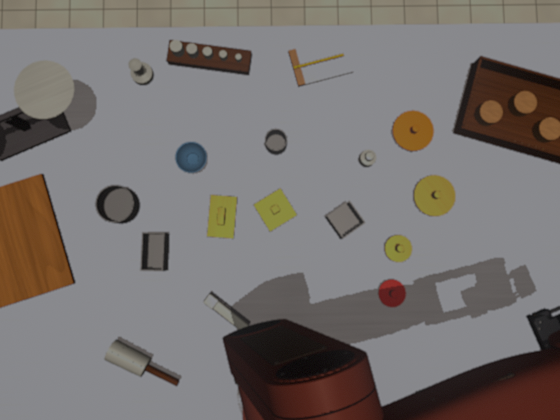

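View pics/side0.png

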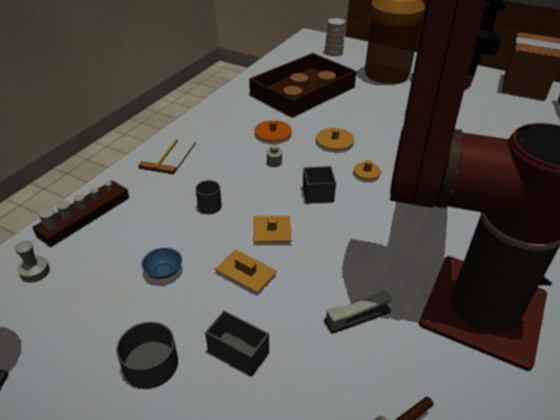

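Top view: the brass lids are big (435,195), small (398,248), square (275,210) and oblong (222,217). The orange (413,130) and red (392,293) ones are decoys. Tins are big (118,204), oblong (155,251), small (276,142) and square (345,219). Next I refine positions and yaws from depth.

```bash
cat >> h.py <<'E'
def cloud(cam,name=None):
    p,d=snap(cam,name); c=arm.get_calibration(cam);T=np.linalg.inv(c['world_to_cam'])
    r,q=np.mgrid[:420,:560]; v=np.stack([q,r,np.ones_like(q)],-1)@np.linalg.inv(c['mtx']).T
    w=(v*d[...,None])@T[:3,:3].T+T[:3,3]; w[d==0]=np.nan
    return p,w
def fit(w,c,rad,zlo,zhi):
    m=(np.hypot(w[...,0]-c[0],w[...,1]-c[1])<rad)&(w[...,2]>zlo)&(w[...,2]<zhi)
    q=w[m][:,:2]
    if len(q)<8: return None
    (a,b),s,an=cv2.minAreaRect((q*1000).astype(np.float32))
    return len(q),np.round([a,b],1),np.round(s,1),round(an,1),np.round(w[m][:,2].mean(),4)
E
python3 - <<'E'
from h import *
L={'big':(.50,-.407),'small':(.366,-.305),'square':(.469,.012),'oblong':(.46,.155)}
T={'big':(.487,.417),'small':(.644,.005),'square':(.444,-.18),'oblong':(.365,.321)}
for cam in('top','side'):
    p,w=cloud(cam)
    for n in L: print(cam,'lid',n,'plate',fit(w,L[n],.07,.008,.022),'knob',fit(w,L[n],.05,.032,.05))
    for n in T: print(cam,'tin',n,fit(w,T[n],.08,.052,.07))
    print('dish',fit(w,(.613,.222),.07,.015,.04),'wt',fit(w,(.596,-.225),.05,.04,.06))
s=arm.state(); from scipy.spatial.transform import Rotation as R
q=s['tool_rot']; print(R.from_quat(q[[1,2,3,0]]).as_matrix().round(3))
E
```

```text
top lid big plate (1301, array([ 498.4, -408.5]), array([107.5, 108.6]), 25.5, np.float64(0.0147)) knob (54, array([ 498.5, -407.3]), array([18.5, 18.5]), 40.4, np.float64(0.0397))
top lid small plate (536, array([ 360.5, -311. ]), array([77.7, 70.5]), 62.8, np.float64(0.0145)) knob (52, array([ 362.1, -307.4]), array([17.6, 17.8]), 89.2, np.float64(0.0397))
top lid square plate (968, array([468.5,  10.2]), array([84.4, 83.7]), 30.7, np.float64(0.0141)) knob (64, array([468.4,  10.1]), array([20.1, 20.1]), 29.1, np.float64(0.0393))
top lid oblong plate (996, array([453.2, 148.4]), array([ 70.1, 110.1]), 84.7, np.float64(0.0138)) knob (125, array([452.7, 148.3]), array([18. , 42.1]), 84.4, np.float64(0.0395))
top tin big (196, array([486.9, 411.6]), array([94.7, 94.2]), 38.6, np.float64(0.0573))
top tin small (102, array([643.2,   4.5]), array([56.3, 56. ]), 0.4, np.float64(0.058))
top tin square (151, array([ 437.8, -168.5]), array([69.8, 70.9]), 33.9, np.float64(0.0588))
top tin oblong (193, array([365.3, 316.2]), array([57.8, 94.7]), 87.7, np.float64(0.0581))
dish (392, array([607.
[... 756 characters left out ...]
7, np.float64(0.0153)) knob (196, array([455.6, 152.7]), array([20.3, 45.4]), 86.5, np.float64(0.0397))
side tin big (580, array([489.2, 414.4]), array([94.4, 97.1]), 45.5, np.float64(0.0579))
side tin small (177, array([645.9,   9. ]), array([60. , 57.2]), 82.5, np.float64(0.0574))
side tin square (266, array([ 440. , -164.2]), array([70.5, 75.2]), 33.6, np.float64(0.0576))
side tin oblong (591, array([368.2, 319.5]), array([58.2, 97.6]), 88.2, np.float64(0.058))
dish (597, array([610. , 228.5]), array([81.5, 83.9]), 7.9, np.float64(0.0242)) wt (50, array([ 599.9, -229.1]), array([20.4, 22.6]), 6.2, np.float64(0.0504))
[[ 0.     0.934  0.357]
 [ 0.     0.357 -0.934]
 [-1.     0.     0.   ]]
```

```bash
cat >> h.py <<'E'
from scipy.spatial.transform import Rotation as R
def plan(x,y,z,yaw=None):
    s=arm.state(); q=s['tool_rot']; M=R.from_quat(q[[1,2,3,0]]).as_matrix()
    ez=M[:,2]; cur=np.degrees(np.arctan2(ez[1],ez[0]))
    if yaw is None: yaw=cur
    d=(yaw-cur+90)%180-90; yw=np.radians(cur+d)
    G=np.array([[0,-np.sin(yw),np.cos(yw)],[0,np.cos(yw),np.sin(yw)],[-1,0,0]])
    rv=R.from_matrix(M.T@G).as_rotvec()
    t=np.array([x,y,z])-s['eef_pos']
    print('t',round(s['t'],2),'pos',s['eef_pos'].round(4),'yaw',cur.round(1),'F',s['ft_force'].round(1),'gap',round(s['finger_gap'],3))
    print('ROT norm',(rv/.5).round(3),'TRANS norm now-axes',(M.T@t/.5).round(4),'after-rot axes',(G.T@t/.5).round(4),'dist',np.linalg.norm(t).round(3))
E
python3 -c "
from h import *
plan(.4998,-.406,.10)"
```

```text
t 1.2 pos [ 0.223  -0.5839  0.2225] yaw -69.1 F [ 0.1 -0.2  1. ] gap 1.002
ROT norm [ 0.  0. -0.] TRANS norm now-axes [ 0.2451  0.6441 -0.1348] after-rot axes [ 0.2451  0.6441 -0.1348] dist 0.351
```

Emit:
move_arm(
  translation=[
    [0.03,0.08,-0.017],
    [0.03,0.08,-0.017],
    [0.03,0.08,-0.017],
    [0.03,0.08,-0.017],
    [0.03,0.08,-0.017],
    [0.03,0.08,-0.017],
    [0.03,0.08,-0.017],
    [0.03,0.08,-0.017],
    [0,0,0],
  ],
  rot=[
    [0,0,0],
    [0,0,0],
    [0,0,0],
    [0,0,0],
    [0,0,0],
    [0,0,0],
    [0,0,0],
    [0,0,0],
    [0,0,0],
  ],
  hand=[0.6,0.6,0.6,0.6,0.6,0.6,0.6,0.6,0.6],
  force=20,
)

```text
t: 2.1
eef_pos: [0.5065, -0.4039, 0.0993]
tool_rot: [0.583, 0.401, 0.579, -0.405]
ft_force: [-2.0, -0.0, 0.4]
finger_gap: 0.599
```

```bash
python3 -c "
from h import *
plan(.4998,-.406,.018)"
```

```text
t 2.1 pos [ 0.5065 -0.4039  0.0993] yaw -69.5 F [-2.  -0.   0.4] gap 0.599
ROT norm [-0.     0.013  0.003] TRANS norm now-axes [ 0.1625 -0.0138 -0.0018] after-rot axes [ 0.1625 -0.014  -0.0007] dist 0.082
```

Emit:
move_arm(
  translation=[
    [0.05,-0.014,0],
    [0.05,0,0],
    [0.03,0,0],
    [0,0,0],
  ],
  rot=[
    [0,0.013,0],
    [0,0,0],
    [0,0,0],
    [0,0,0],
  ],
  hand=[0.6,0.6,0.6,0.6],
)

```text
t: 2.5
eef_pos: [0.5012, -0.4068, 0.0335]
tool_rot: [0.582, 0.401, 0.582, -0.402]
ft_force: [-0.7, 0.2, -0.1]
finger_gap: 0.601
```

```bash
python3 -c "
from h import *
plan(.4998,-.406,.018)"
```

```text
t 2.5 pos [ 0.5012 -0.4068  0.0335] yaw -69.2 F [-0.7  0.2 -0.1] gap 0.601
ROT norm [-0.     0.005  0.002] TRANS norm now-axes [ 0.031  -0.002  -0.0026] after-rot axes [ 0.031  -0.002  -0.0025] dist 0.016
```

Emit:
move_arm(
  translation=[
    [0.03,-0.002,-0.002],
    [0,0,0],
    [0,0,0],
    [0,0,0],
    [0,0,0],
    [0,0,0],
    [0,0,0],
    [0,0,0],
    [-0.03,0,0],
    [-0.08,0,0],
    [-0.08,0,0],
    [-0.04,0,0],
  ],
  rot=[
    [0,0.005,0],
    [0,0,0],
    [0,0,0],
    [0,0,0],
    [0,0,0],
    [0,0,0],
    [0,0,0],
    [0,0,0],
    [0,0,0],
    [0,0,0],
    [0,0,0],
    [0,0,0],
  ],
  hand=[0.6,0.6,0.1,0.1,0.1,0.1,0.1,0.1,0.1,0.1,0.1,0.1],
  force=25,
)

```text
t: 3.7
eef_pos: [0.4979, -0.4058, 0.1374]
tool_rot: [0.58, 0.402, 0.584, -0.402]
ft_force: [1.6, 0.1, -2.2]
finger_gap: 0.219
```

```bash
python3 -c "
from h import *
plan(.488,.413,.13)
p,w=cloud('side','grip1')
print(fit(w,(.499,-.406),.07,.08,.16))"
```

```text
t 3.7 pos [ 0.4979 -0.4058  0.1374] yaw -69.3 F [ 1.6  0.1 -2.2] gap 0.219
ROT norm [ 0.    -0.01   0.007] TRANS norm now-axes [ 0.0206  0.5605 -1.5387] after-rot axes [ 0.0147  0.5604 -1.5388] dist 0.819
(652, array([ 498.7, -402.1]), array([107. , 110.3]), 14.7, np.float64(0.1321))
```

View pics/grip1.png

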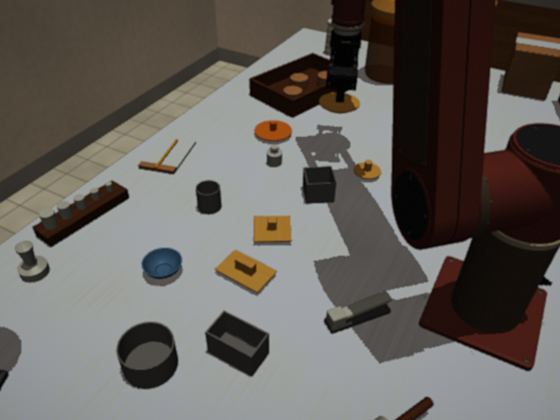

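The big lid hangs level in the gripper at (340,102). Next: carry it to the big tin.

Emit:
move_arm(
  translation=[
    [0,0.033,-0.09],
    [0,0.033,-0.09],
    [0,0.033,-0.09],
    [0,0.033,-0.09],
    [0,0.033,-0.09],
    [0,0.033,-0.09],
    [0,0.033,-0.09],
    [0,0.033,-0.09],
    [0,0.033,-0.09],
    [0,0.033,-0.09],
    [0,0.033,-0.09],
    [0,0,0],
  ],
  rot=[
    [0,0,0],
    [0,0,0],
    [0,0,0],
    [0,0,0],
    [0,0,0],
    [0,0,0],
    [0,0,0],
    [0,0,0],
    [0,0,0],
    [0,0,0],
    [0,0,0],
    [0,0,0],
  ],
  hand=[0.1,0.1,0.1,0.1,0.1,0.1,0.1,0.1,0.1,0.1,0.1,0.1],
)

```text
t: 4.95
eef_pos: [0.493, 0.137, 0.1412]
tool_rot: [0.583, 0.404, 0.578, -0.403]
ft_force: [-0.4, -0.9, -1.7]
finger_gap: 0.223
```

```bash
python3 -c "
from h import *
plan(.488,.413,.13)"
```

```text
t 4.95 pos [0.493  0.137  0.1412] yaw -69.6 F [-0.4 -0.9 -1.7] gap 0.223
ROT norm [ 0.     0.013 -0.01 ] TRANS norm now-axes [ 0.02    0.1827 -0.5211] after-rot axes [ 0.0224  0.1828 -0.5209] dist 0.276
```

Emit:
move_arm(
  translation=[
    [0,0.03,-0.087],
    [0,0.03,-0.087],
    [0,0.03,-0.087],
    [0,0.03,-0.087],
    [0,0.03,-0.087],
    [0,0.03,-0.08],
    [0,0,0],
    [0,0,0],
  ],
  rot=[
    [0,0.013,-0.01],
    [0,0,0],
    [0,0,0],
    [0,0,0],
    [0,0,0],
    [0,0,0],
    [0,0,0],
    [0,0,0],
  ],
  hand=[0.1,0.1,0.1,0.1,0.1,0.1,0.1,0.1],
)

```text
t: 5.75
eef_pos: [0.4865, 0.4155, 0.1385]
tool_rot: [0.581, 0.402, 0.58, -0.405]
ft_force: [-0.2, -0.7, -1.7]
finger_gap: 0.222
```

```bash
python3 -c "
from h import *
plan(.488,.413,.085)
for cam in ('top','side'):
  p,w=cloud(cam,'carry_'+cam); print(fit(w,(.488,.413),.08,.112,.15))"
```

```text
t 5.75 pos [0.4865 0.4155 0.1385] yaw -69.6 F [-0.2 -0.7 -1.7] gap 0.222
ROT norm [-0.     0.006  0.004] TRANS norm now-axes [0.107  0.0012 0.0053] after-rot axes [0.107  0.001  0.0056] dist 0.054
(552, array([479.9, 408.1]), array([93.9, 83.9]), 39.3, np.float64(0.1299))
(1798, array([470.3, 417.7]), array([110.3,  77. ]), 86.2, np.float64(0.1323))
```

Emit:
move_arm(
  translation=[
    [0.05,0.001,0.005],
    [0.047,0,0],
    [0,0,0],
    [0,0,0],
  ],
  rot=[
    [0,0.006,0.004],
    [0,0,0],
    [0,0,0],
    [0,0,0],
  ],
  hand=[0.1,0.1,0.1,0.1],
)

```text
t: 6.25
eef_pos: [0.4908, 0.4067, 0.0914]
tool_rot: [0.58, 0.406, 0.578, -0.405]
ft_force: [0.4, 0.0, -1.8]
finger_gap: 0.22
```

```bash
python3 -c "
from h import *
plan(.488,.413,.069)"
```

```text
t 6.25 pos [0.4908 0.4067 0.0914] yaw -70.0 F [ 0.4  0.  -1.8] gap 0.22
ROT norm [ 0.     0.001 -0.005] TRANS norm now-axes [ 0.0448 -0.0011 -0.0139] after-rot axes [ 0.0449 -0.001  -0.0138] dist 0.023
```

Emit:
move_arm(
  translation=[
    [0,-0.001,-0.012],
    [0,0,0],
    [0,0,0],
  ],
  rot=[
    [0,0,0],
    [0,0,0],
    [0,0,0],
  ],
  hand=[0.1,0.1,0.1],
)

```text
t: 6.55
eef_pos: [0.4901, 0.4121, 0.095]
tool_rot: [0.58, 0.408, 0.577, -0.404]
ft_force: [-0.9, 0.4, -1.9]
finger_gap: 0.217
```

```bash
python3 -c "
from h import *
plan(.488,.413,.069)"
```

```text
t 6.55 pos [0.4901 0.4121 0.095 ] yaw -70.2 F [-0.9  0.4 -1.9] gap 0.217
ROT norm [-0.    -0.001 -0.013] TRANS norm now-axes [ 0.052  -0.0037 -0.0032] after-rot axes [ 0.052  -0.0034 -0.0032] dist 0.026
```

Emit:
move_arm(
  translation=[
    [0.02,-0.003,-0.003],
    [0.02,0,0],
    [0.015,0,0],
    [0,0,0],
  ],
  rot=[
    [0,0,-0.013],
    [0,0,0],
    [0,0,0],
    [0,0,0],
  ],
  hand=[0.1,0.1,0.1,0.1],
)

```text
t: 6.95
eef_pos: [0.4907, 0.4152, 0.0708]
tool_rot: [0.58, 0.408, 0.578, -0.404]
ft_force: [-1.0, -1.8, 0.5]
finger_gap: 0.221
```

```bash
python3 -c "
from h import *
plan(.488,.413,.069)"
```

```text
t 6.95 pos [0.4907 0.4152 0.0708] yaw -70.1 F [-1.  -1.8  0.5] gap 0.221
ROT norm [-0.    -0.003 -0.014] TRANS norm now-axes [ 0.0035 -0.0066  0.0022] after-rot axes [ 0.0035 -0.0066  0.0022] dist 0.004
```

Emit:
move_arm(
  translation=[
    [0.003,0,0],
    [0,0,0],
    [0,0,0],
    [0,0,0],
    [0,0,0],
    [-0.04,0,0],
    [-0.08,0,0],
    [-0.06,0,0],
    [0,0,0],
  ],
  rot=[
    [0,0,0],
    [0,0,0],
    [0,0,0],
    [0,0,0],
    [0,0,0],
    [0,0,0],
    [0,0,0],
    [0,0,0],
    [0,0,0],
  ],
  hand=[0.1,0.5,0.5,0.5,0.5,0.5,0.5,0.5,0.5],
)

```text
t: 7.85
eef_pos: [0.4884, 0.4139, 0.1583]
tool_rot: [0.579, 0.406, 0.579, -0.406]
ft_force: [0.3, 0.6, 0.2]
finger_gap: 0.498
```

```bash
python3 -c "
from h import *
plan(.363,-.3055,.12)
p,w=cloud('side','place1')
print(fit(w,(.488,.413),.08,.058,.078))"
```

```text
t 7.85 pos [0.4884 0.4139 0.1583] yaw -70.1 F [0.3 0.6 0.2] gap 0.498
ROT norm [-0.     0.001  0.001] TRANS norm now-axes [ 0.0773 -0.7262  1.2672] after-rot axes [ 0.0765 -0.7262  1.2672] dist 0.731
(2728, array([489.5, 416.5]), array([109.7, 107.9]), 72.1, np.float64(0.0654))
```

View pics/place1.png

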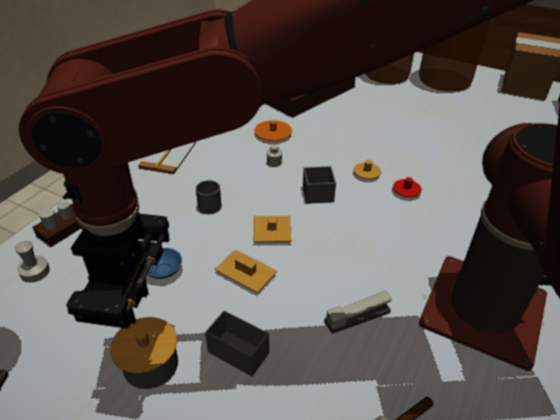

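The big lid lies flat on the big tin (143,345), its plate at 65 mm. Next: the small lid.

Emit:
move_arm(
  translation=[
    [0,-0.048,0.084],
    [0,-0.048,0.084],
    [0,-0.048,0.084],
    [0,-0.048,0.084],
    [0,-0.048,0.084],
    [0,-0.048,0.084],
    [0,-0.048,0.084],
    [0,-0.048,0.084],
    [0,-0.048,0.084],
    [0,-0.048,0.084],
    [0,-0.048,0.084],
    [0,-0.048,0.084],
  ],
  rot=[
    [0,0,0],
    [0,0,0],
    [0,0,0],
    [0,0,0],
    [0,0,0],
    [0,0,0],
    [0,0,0],
    [0,0,0],
    [0,0,0],
    [0,0,0],
    [0,0,0],
    [0,0,0],
  ],
  hand=[0.6,0.6,0.6,0.6,0.6,0.6,0.6,0.6,0.6,0.6,0.6,0.6],
)

```text
t: 9.1
eef_pos: [0.3753, -0.1711, 0.1384]
tool_rot: [0.574, 0.397, 0.588, -0.409]
ft_force: [1.3, 0.1, 0.1]
finger_gap: 0.598
```

```bash
python3 -c "
from h import *
plan(.363,-.3055,.09)"
```

```text
t 9.1 pos [ 0.3753 -0.1711  0.1384] yaw -69.4 F [1.3 0.1 0.1] gap 0.598
ROT norm [ 0.    -0.014  0.05 ] TRANS norm now-axes [ 0.0982 -0.1152  0.2435] after-rot axes [ 0.0969 -0.1176  0.2429] dist 0.143
```

Emit:
move_arm(
  translation=[
    [0.025,-0.032,0.065],
    [0.025,-0.032,0.065],
    [0.025,-0.032,0.065],
    [0,0,0],
    [0,0,0],
  ],
  rot=[
    [0,-0.014,0.05],
    [0,0,0],
    [0,0,0],
    [0,0,0],
    [0,0,0],
  ],
  hand=[0.6,0.6,0.6,0.6,0.6],
)

```text
t: 9.6
eef_pos: [0.3577, -0.2863, 0.0933]
tool_rot: [0.577, 0.406, 0.582, -0.405]
ft_force: [1.1, 0.7, 0.1]
finger_gap: 0.603
```

```bash
python3 -c "
from h import *
plan(.363,-.3055,.04)"
```

```text
t 9.6 pos [ 0.3577 -0.2863  0.0933] yaw -70.0 F [1.1 0.7 0.1] gap 0.603
ROT norm [ 0.    -0.013  0.006] TRANS norm now-axes [ 0.1063 -0.0029  0.0403] after-rot axes [ 0.1065 -0.0032  0.0396] dist 0.057
```

Emit:
move_arm(
  translation=[
    [0,-0.003,0.04],
    [0.05,0,0],
    [0.05,0,0],
    [0,0,0],
    [0,0,0],
  ],
  rot=[
    [0,-0.013,0.006],
    [0,0,0],
    [0,0,0],
    [0,0,0],
    [0,0,0],
  ],
  hand=[0.6,0.6,0.6,0.6,0.6],
)

```text
t: 10.1
eef_pos: [0.3636, -0.3002, 0.0405]
tool_rot: [0.579, 0.405, 0.581, -0.403]
ft_force: [1.1, -0.2, -0.1]
finger_gap: 0.603
```

```bash
python3 -c "
from h import *
plan(.363,-.3055,.018)"
```

```text
t 10.1 pos [ 0.3636 -0.3002  0.0405] yaw -69.7 F [ 1.1 -0.2 -0.1] gap 0.603
ROT norm [ 0.    -0.008  0.   ] TRANS norm now-axes [ 0.045  -0.0048  0.0097] after-rot axes [ 0.0451 -0.0048  0.0095] dist 0.023
```

Emit:
move_arm(
  translation=[
    [0.02,-0.005,0.01],
    [0.023,0,0],
    [0,0,0],
    [0,0,0],
    [0,0,0],
    [0,0,0],
    [0,0,0],
    [0,0,0],
    [-0.03,0,0],
    [-0.08,0,0],
    [-0.08,0,0],
    [-0.04,0,0],
  ],
  rot=[
    [0,-0.008,0],
    [0,0,0],
    [0,0,0],
    [0,0,0],
    [0,0,0],
    [0,0,0],
    [0,0,0],
    [0,0,0],
    [0,0,0],
    [0,0,0],
    [0,0,0],
    [0,0,0],
  ],
  hand=[0.6,0.6,0.6,0.1,0.1,0.1,0.1,0.1,0.1,0.1,0.1,0.1],
)

```text
t: 11.3
eef_pos: [0.3619, -0.3033, 0.1353]
tool_rot: [0.579, 0.404, 0.582, -0.403]
ft_force: [-0.0, -0.8, -0.9]
finger_gap: 0.218
```

```bash
python3 -c "
from h import *
plan(.6445,.0065,.14)"
```

```text
t 11.3 pos [ 0.3619 -0.3033  0.1353] yaw -69.6 F [-0.  -0.8 -0.9] gap 0.218
ROT norm [ 0.    -0.009  0.004] TRANS norm now-axes [-0.0091  0.7456 -0.3841] after-rot axes [-0.0094  0.7457 -0.3841] dist 0.419
```

Emit:
move_arm(
  translation=[
    [0,0.083,-0.043],
    [0,0.083,-0.043],
    [0,0.083,-0.043],
    [0,0.083,-0.043],
    [0,0.083,-0.043],
    [0,0.083,-0.043],
    [0,0.083,-0.043],
    [0,0.083,-0.043],
    [0,0.07,-0.04],
    [0,0,0],
    [0,0,0],
  ],
  rot=[
    [0,0,0],
    [0,0,0],
    [0,0,0],
    [0,0,0],
    [0,0,0],
    [0,0,0],
    [0,0,0],
    [0,0,0],
    [0,0,0],
    [0,0,0],
    [0,0,0],
  ],
  hand=[0.1,0.1,0.1,0.1,0.1,0.1,0.1,0.1,0.1,0.1,0.1],
)

```text
t: 12.4
eef_pos: [0.6527, 0.0118, 0.1406]
tool_rot: [0.582, 0.405, 0.576, -0.406]
ft_force: [-0.2, -1.0, -0.8]
finger_gap: 0.222
```

```bash
python3 -c "
from h import *
plan(.6445,.0065,.09)"
```

```text
t 12.4 pos [0.6527 0.0118 0.1406] yaw -70.0 F [-0.2 -1.  -0.8] gap 0.222
ROT norm [ 0.     0.016 -0.008] TRANS norm now-axes [ 0.1011 -0.0195  0.0035] after-rot axes [ 0.1011 -0.0191  0.0043] dist 0.052
```

Emit:
move_arm(
  translation=[
    [0,-0.019,0.004],
    [0.05,0,0],
    [0.045,0,0],
    [0,0,0],
    [0,0,0],
  ],
  rot=[
    [0,0.016,-0.008],
    [0,0,0],
    [0,0,0],
    [0,0,0],
    [0,0,0],
  ],
  hand=[0.1,0.1,0.1,0.1,0.1],
)

```text
t: 12.9
eef_pos: [0.6399, 0.0001, 0.0933]
tool_rot: [0.578, 0.406, 0.579, -0.408]
ft_force: [1.0, -0.0, 0.5]
finger_gap: 0.221
```

```bash
python3 -c "
from h import *
plan(.6445,.0065,.07)"
```

```text
t 12.9 pos [6.399e-01 1.000e-04 9.330e-02] yaw -70.3 F [ 1.  -0.   0.5] gap 0.221
ROT norm [ 0.    -0.001  0.005] TRANS norm now-axes [ 0.0467  0.0132 -0.009 ] after-rot axes [ 0.0467  0.0131 -0.009 ] dist 0.025
```

Emit:
move_arm(
  translation=[
    [0,0.012,-0.008],
    [0,0,0],
    [0,0,0],
  ],
  rot=[
    [0,0,0.005],
    [0,0,0],
    [0,0,0],
  ],
  hand=[0.1,0.1,0.1],
)

```text
t: 13.2
eef_pos: [0.6454, 0.0044, 0.0968]
tool_rot: [0.579, 0.409, 0.577, -0.407]
ft_force: [-1.2, 0.1, -0.1]
finger_gap: 0.22
```

```bash
python3 -c "
from h import *
plan(.6445,.0065,.07)"
```

```text
t 13.2 pos [0.6454 0.0044 0.0968] yaw -70.4 F [-1.2  0.1 -0.1] gap 0.22
ROT norm [ 0.     0.002 -0.007] TRANS norm now-axes [ 0.0536 -0.0004 -0.0045] after-rot axes [ 0.0536 -0.0002 -0.0045] dist 0.027
```

Emit:
move_arm(
  translation=[
    [0.02,0,-0.004],
    [0.02,0,0],
    [0.015,0,0],
    [0,0,0],
  ],
  rot=[
    [0,0,0],
    [0,0,0],
    [0,0,0],
    [0,0,0],
  ],
  hand=[0.1,0.1,0.1,0.1],
)

```text
t: 13.6
eef_pos: [0.6471, 0.0066, 0.0703]
tool_rot: [0.581, 0.409, 0.575, -0.406]
ft_force: [-2.5, -0.5, 6.7]
finger_gap: 0.222
```

```bash
python3 -c "
from h import *
plan(.6445,.0065,.068)"
```

```text
t 13.6 pos [0.6471 0.0066 0.0703] yaw -70.4 F [-2.5 -0.5  6.7] gap 0.222
ROT norm [ 0.     0.007 -0.017] TRANS norm now-axes [ 0.0045 -0.005  -0.0015] after-rot axes [ 0.0046 -0.0049 -0.0014] dist 0.003
```

Emit:
move_arm(
  translation=[
    [0,0,0],
    [0,0,0],
    [0,0,0],
    [0,0,0],
    [0,0,0],
    [-0.04,0,0],
    [-0.08,0,0],
    [-0.06,0,0],
    [0,0,0],
  ],
  rot=[
    [0,0,0],
    [0,0,0],
    [0,0,0],
    [0,0,0],
    [0,0,0],
    [0,0,0],
    [0,0,0],
    [0,0,0],
    [0,0,0],
  ],
  hand=[0.1,0.5,0.5,0.5,0.5,0.5,0.5,0.5,0.5],
)

```text
t: 14.5
eef_pos: [0.6436, 0.0073, 0.1573]
tool_rot: [0.578, 0.407, 0.578, -0.407]
ft_force: [0.7, -0.1, 0.0]
finger_gap: 0.503
```

```bash
python3 -c "
from h import *
plan(.4695,.012,.11,-59.5)
p,w=cloud('side')
print(fit(w,(.645,.006),.06,.058,.075))"
```

```text
t 14.5 pos [0.6436 0.0073 0.1573] yaw -70.3 F [ 0.7 -0.1  0. ] gap 0.503
ROT norm [-0.378 -0.    -0.   ] TRANS norm now-axes [ 0.0946 -0.3248 -0.1261] after-rot axes [ 0.0946 -0.2953 -0.1849] dist 0.181
(421, array([645.3,   9.2]), array([69.7, 72.7]), 39.5, np.float64(0.0654))
```

Small lid seated, its plate at 65 mm. Next: the square lid.

Emit:
move_arm(
  translation=[
    [0,0,0],
    [0,0,0],
    [0.02,-0.073,-0.046],
    [0.02,-0.073,-0.046],
    [0.02,-0.073,-0.046],
    [0.02,-0.07,-0.044],
    [0,0,0],
    [0,0,0],
  ],
  rot=[
    [-0.19,0,0],
    [-0.19,0,0],
    [0,0,0],
    [0,0,0],
    [0,0,0],
    [0,0,0],
    [0,0,0],
    [0,0,0],
  ],
  hand=[0.6,0.6,0.6,0.6,0.6,0.6,0.6,0.6],
)

```text
t: 15.35
eef_pos: [0.455, 0.0126, 0.0977]
tool_rot: [0.607, 0.345, 0.624, -0.352]
ft_force: [0.4, -1.0, 0.9]
finger_gap: 0.601
```

```bash
python3 -c "
from h import *
plan(.4695,.012,.04,-59.5)"
```

```text
t 15.35 pos [0.455  0.0126 0.0977] yaw -59.0 F [ 0.4 -1.   0.9] gap 0.601
ROT norm [ 0.018 -0.034  0.042] TRANS norm now-axes [0.1146 0.0266 0.0179] after-rot axes [0.1154 0.0243 0.0157] dist 0.059
```

Emit:
move_arm(
  translation=[
    [0,0.024,0.016],
    [0.05,0,0],
    [0.045,0,0],
    [0,0,0],
    [0,0,0],
  ],
  rot=[
    [0.018,-0.034,0.042],
    [0,0,0],
    [0,0,0],
    [0,0,0],
    [0,0,0],
  ],
  hand=[0.6,0.6,0.6,0.6,0.6],
)

```text
t: 15.85
eef_pos: [0.4806, 0.0108, 0.0508]
tool_rot: [0.618, 0.354, 0.609, -0.35]
ft_force: [0.0, -0.0, -0.0]
finger_gap: 0.603
```

```bash
python3 -c "
from h import *
plan(.4695,.012,.018,-59.5)"
```

```text
t 15.85 pos [0.4806 0.0108 0.0508] yaw -59.7 F [ 0. -0. -0.] gap 0.603
ROT norm [-0.005  0.018 -0.023] TRANS norm now-axes [ 0.0652 -0.0188 -0.0139] after-rot axes [ 0.0656 -0.018  -0.0133] dist 0.035
```

Emit:
move_arm(
  translation=[
    [0.02,-0.014,-0.01],
    [0,0,0],
    [0,0,0],
  ],
  rot=[
    [0,0.012,-0.015],
    [0,0,0],
    [0,0,0],
  ],
  hand=[0.6,0.6,0.6],
)

```text
t: 16.15
eef_pos: [0.4749, 0.0113, 0.0423]
tool_rot: [0.616, 0.353, 0.611, -0.35]
ft_force: [0.0, -0.1, -0.6]
finger_gap: 0.596
```

```bash
python3 -c "
from h import *
plan(.4695,.012,.018,-59.5)"
```

```text
t 16.15 pos [0.4749 0.0113 0.0423] yaw -59.7 F [ 0.  -0.1 -0.6] gap 0.596
ROT norm [-0.005  0.011 -0.014] TRANS norm now-axes [ 0.0486 -0.009  -0.0069] after-rot axes [ 0.0487 -0.0086 -0.0067] dist 0.025
```

Emit:
move_arm(
  translation=[
    [0.02,-0.009,-0.007],
    [0.025,0,0],
    [0,0,0],
    [0,0,0],
    [0,0,0],
    [0,0,0],
    [0,0,0],
    [0,0,0],
    [-0.03,0,0],
    [-0.08,0,0],
    [-0.08,0,0],
    [-0.04,0,0],
  ],
  rot=[
    [0,0.011,-0.014],
    [0,0,0],
    [0,0,0],
    [0,0,0],
    [0,0,0],
    [0,0,0],
    [0,0,0],
    [0,0,0],
    [0,0,0],
    [0,0,0],
    [0,0,0],
    [0,0,0],
  ],
  hand=[0.6,0.6,0.6,0.1,0.1,0.1,0.1,0.1,0.1,0.1,0.1,0.1],
)

```text
t: 17.35
eef_pos: [0.4653, 0.0125, 0.1332]
tool_rot: [0.61, 0.351, 0.616, -0.353]
ft_force: [0.4, -0.3, -1.5]
finger_gap: 0.228
```

```bash
python3 -c "
from h import *
plan(.439,-.1665,.14,-56.2)
p,w=cloud('top'); print(fit(w,(.47,.012),.07,.1,.15))
p,w=cloud('side'); print(fit(w,(.47,.012),.07,.1,.15))"
```

```text
t 17.35 pos [0.4653 0.0125 0.1332] yaw -59.7 F [ 0.4 -0.3 -1.5] gap 0.228
ROT norm [-0.121 -0.012  0.014] TRANS norm now-axes [-0.0137 -0.2263  0.2823] after-rot axes [-0.0136 -0.2428  0.2682] dist 0.181
(127, array([432.4,  -4.3]), array([13.8, 77.5]), 30.1, np.float64(0.1283))
(679, array([466.9,  15.6]), array([82.8, 84.9]), 30.7, np.float64(0.133))
```

Square lid held (yaw 30.7° for the lid, 33.8° for the tin). Rotate and carry.

Emit:
move_arm(
  translation=[
    [0,0,0],
    [0,-0.061,0.067],
    [0,-0.061,0.067],
    [0,-0.061,0.067],
    [0,-0.055,0.06],
    [0,0,0],
    [0,0,0],
  ],
  rot=[
    [-0.115,-0.012,0.014],
    [0,0,0],
    [0,0,0],
    [0,0,0],
    [0,0,0],
    [0,0,0],
    [0,0,0],
  ],
  hand=[0.1,0.1,0.1,0.1,0.1,0.1,0.1],
)

```text
t: 18.15
eef_pos: [0.4353, -0.1648, 0.1241]
tool_rot: [0.622, 0.332, 0.626, -0.331]
ft_force: [0.1, 0.2, -0.3]
finger_gap: 0.227
```

```bash
python3 -c "
from h import *
plan(.439,-.1665,.09,-56.2)"
```

```text
t 18.15 pos [ 0.4353 -0.1648  0.1241] yaw -56.0 F [ 0.1  0.2 -0.3] gap 0.227
ROT norm [ 0.008 -0.012  0.002] TRANS norm now-axes [0.0682 0.0042 0.0074] after-rot axes [0.0683 0.0042 0.0069] dist 0.034
```

Emit:
move_arm(
  translation=[
    [0.03,0.003,0.006],
    [0.03,0,0],
    [0,0,0],
    [0,0,0],
  ],
  rot=[
    [0,-0.01,0],
    [0,0,0],
    [0,0,0],
    [0,0,0],
  ],
  hand=[0.1,0.1,0.1,0.1],
)

```text
t: 18.55
eef_pos: [0.4369, -0.1622, 0.09]
tool_rot: [0.622, 0.331, 0.627, -0.331]
ft_force: [-0.7, 0.5, -1.4]
finger_gap: 0.227
```

```bash
python3 -c "
from h import *
plan(.439,-.1665,.069,-56.2)"
```

```text
t 18.55 pos [ 0.4369 -0.1622  0.09  ] yaw -55.8 F [-0.7  0.5 -1.4] gap 0.227
ROT norm [ 0.013 -0.012  0.005] TRANS norm now-axes [ 0.0419 -0.0012  0.0098] after-rot axes [ 0.042  -0.0013  0.0096] dist 0.022
```

Emit:
move_arm(
  translation=[
    [0,-0.001,0.009],
    [0,0,0],
    [0,0,0],
  ],
  rot=[
    [0.01,-0.01,0.005],
    [0,0,0],
    [0,0,0],
  ],
  hand=[0.1,0.1,0.1],
)

```text
t: 18.85
eef_pos: [0.44, -0.1653, 0.091]
tool_rot: [0.625, 0.332, 0.624, -0.332]
ft_force: [0.8, -0.1, -1.0]
finger_gap: 0.227
```

```bash
python3 -c "
from h import *
plan(.439,-.1665,.069,-56.2)"
```

```text
t 18.85 pos [ 0.44   -0.1653  0.091 ] yaw -56.0 F [ 0.8 -0.1 -1. ] gap 0.227
ROT norm [ 0.007  0.001 -0.001] TRANS norm now-axes [ 0.0439 -0.003   0.0008] after-rot axes [ 0.0439 -0.003   0.0008] dist 0.022
```

Emit:
move_arm(
  translation=[
    [0.018,-0.002,0],
    [0.018,0,0],
    [0.01,0,0],
    [0,0,0],
  ],
  rot=[
    [0,0,0],
    [0,0,0],
    [0,0,0],
    [0,0,0],
  ],
  hand=[0.1,0.1,0.1,0.1],
)

```text
t: 19.25
eef_pos: [0.4407, -0.1667, 0.0685]
tool_rot: [0.626, 0.332, 0.623, -0.332]
ft_force: [-1.7, 2.1, 6.9]
finger_gap: 0.226
```

```bash
python3 -c "
from h import *
plan(.439,-.1665,.069,-56.2)"
```

```text
t 19.25 pos [ 0.4407 -0.1667  0.0685] yaw -56.0 F [-1.7  2.1  6.9] gap 0.226
ROT norm [ 0.007  0.007 -0.005] TRANS norm now-axes [-0.0011 -0.0025 -0.0023] after-rot axes [-0.001  -0.0025 -0.0023] dist 0.002
```

Seated with light contact. Release and lift.

Emit:
move_arm(
  translation=[
    [0,0,0],
    [0,0,0],
    [0,0,0],
    [0,0,0],
    [0,0,0],
    [-0.04,0,0],
    [-0.08,0,0],
    [-0.06,0,0],
    [0,0,0],
  ],
  rot=[
    [0,0,0],
    [0,0,0],
    [0,0,0],
    [0,0,0],
    [0,0,0],
    [0,0,0],
    [0,0,0],
    [0,0,0],
    [0,0,0],
  ],
  hand=[0.1,0.5,0.5,0.5,0.5,0.5,0.5,0.5,0.5],
)

```text
t: 20.15
eef_pos: [0.4386, -0.166, 0.1584]
tool_rot: [0.624, 0.333, 0.625, -0.332]
ft_force: [-0.0, 0.5, 0.8]
finger_gap: 0.494
```

```bash
python3 -c "
from h import *
plan(.4542,.1503,.11,-95)
p,w=cloud('side','place3')
print(fit(w,(.44,-.166),.07,.058,.075))"
```

```text
t 20.15 pos [ 0.4386 -0.166   0.1584] yaw -56.0 F [-0.   0.5  0.8] gap 0.494
ROT norm [ 1.36e+00 -3.00e-03  1.00e-03] TRANS norm now-axes [ 0.0976  0.3791 -0.5071] after-rot axes [ 0.0967 -0.024  -0.6328] dist 0.32
(679, array([ 441.5, -164. ]), array([83.5, 90.9]), 34.0, np.float64(0.0655))
```

View pics/place3.png

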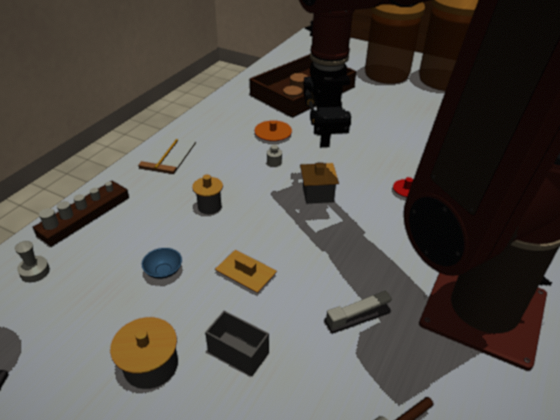

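Lids are flat on the big tin (143,345), small tin (208,188) and square tin (319,172). Next: the oblong. Rotate, then travel.

Emit:
move_arm(
  translation=[
    [0,0,0],
    [0,0,0],
    [0,0,0],
    [0,0,0],
    [0,0,0],
    [0.014,-0.003,-0.09],
    [0.014,-0.003,-0.09],
    [0.014,-0.003,-0.09],
    [0.014,-0.003,-0.09],
    [0.014,-0.003,-0.09],
    [0.014,-0.003,-0.09],
    [0,0,0],
  ],
  rot=[
    [0.272,0,0],
    [0.272,0,0],
    [0.272,0,0],
    [0.272,0,0],
    [0.272,0,0],
    [0,0,0],
    [0,0,0],
    [0,0,0],
    [0,0,0],
    [0,0,0],
    [0,0,0],
    [0,0,0],
  ],
  hand=[0.6,0.6,0.6,0.6,0.6,0.6,0.6,0.6,0.6,0.6,0.6,0.6],
)

```text
t: 21.4
eef_pos: [0.4506, 0.114, 0.0967]
tool_rot: [-0.46, -0.526, -0.476, 0.534]
ft_force: [0.1, -0.9, -0.4]
finger_gap: 0.599
```

```bash
python3 -c "
from h import *
plan(.4542,.1503,.10,-94.8)"
```

```text
t 21.4 pos [0.4506 0.114  0.0967] yaw -97.1 F [ 0.1 -0.9 -0.4] gap 0.599
ROT norm [-0.081 -0.011  0.048] TRANS norm now-axes [-0.0062 -0.002  -0.0729] after-rot axes [-0.0066  0.0011 -0.0729] dist 0.037
```

Emit:
move_arm(
  translation=[
    [0,0,0],
    [0,0.001,-0.07],
    [0,0,0],
    [0.05,0,0],
    [0.04,0,0],
    [0,0,0],
    [0,0,0],
  ],
  rot=[
    [-0.08,-0.011,0.048],
    [0,0,0],
    [0,0,0],
    [0,0,0],
    [0,0,0],
    [0,0,0],
    [0,0,0],
  ],
  hand=[0.6,0.6,0.6,0.6,0.6,0.6,0.6],
)

```text
t: 22.1
eef_pos: [0.4505, 0.1441, 0.0459]
tool_rot: [-0.482, -0.517, -0.48, 0.52]
ft_force: [-1.1, -0.1, -0.1]
finger_gap: 0.599
```

```bash
python3 -c "
from h import *
plan(.4542,.1503,.018,-94.8)"
```

```text
t 22.1 pos [0.4505 0.1441 0.0459] yaw -94.3 F [-1.1 -0.1 -0.1] gap 0.599
ROT norm [0.017 0.011 0.003] TRANS norm now-axes [ 0.0556  0.0065 -0.0132] after-rot axes [ 0.0557  0.0063 -0.0129] dist 0.029
```

Emit:
move_arm(
  translation=[
    [0.02,0.006,-0.013],
    [0.01,0,0],
    [0,0,0],
  ],
  rot=[
    [0.017,0.01,0.003],
    [0,0,0],
    [0,0,0],
  ],
  hand=[0.6,0.6,0.6],
)

```text
t: 22.4
eef_pos: [0.4558, 0.1495, 0.0316]
tool_rot: [0.479, 0.522, 0.477, -0.52]
ft_force: [-0.3, -0.5, -0.2]
finger_gap: 0.603
```

```bash
python3 -c "
from h import *
plan(.4542,.1503,.018,-94.8)"
```

```text
t 22.4 pos [0.4558 0.1495 0.0316] yaw -94.9 F [-0.3 -0.5 -0.2] gap 0.603
ROT norm [-0.005 -0.001 -0.007] TRANS norm now-axes [ 0.0272 -0.0035 -0.0013] after-rot axes [ 0.0272 -0.0034 -0.0013] dist 0.014
```

Emit:
move_arm(
  translation=[
    [0.026,-0.003,-0.001],
    [0,0,0],
    [0,0,0],
    [0,0,0],
    [0,0,0],
    [0,0,0],
    [0,0,0],
    [0,0,0],
    [-0.03,0,0],
    [-0.08,0,0],
    [-0.08,0,0],
    [-0.04,0,0],
  ],
  rot=[
    [0,0,0],
    [0,0,0],
    [0,0,0],
    [0,0,0],
    [0,0,0],
    [0,0,0],
    [0,0,0],
    [0,0,0],
    [0,0,0],
    [0,0,0],
    [0,0,0],
    [0,0,0],
  ],
  hand=[0.6,0.6,0.1,0.1,0.1,0.1,0.1,0.1,0.1,0.1,0.1,0.1],
)

```text
t: 23.6
eef_pos: [0.4498, 0.1496, 0.1319]
tool_rot: [-0.477, -0.519, -0.479, 0.523]
ft_force: [0.8, -0.7, -1.6]
finger_gap: 0.204
```

```bash
python3 -c "
from h import *
plan(.3668,.318,.14,-92)
p,w=cloud('side'); print(fit(w,(.454,.15),.08,.1,.15))"
```

```text
t 23.6 pos [0.4498 0.1496 0.1319] yaw -94.9 F [ 0.8 -0.7 -1.6] gap 0.204
ROT norm [-0.101  0.004  0.013] TRANS norm now-axes [-0.0156 -0.1941 -0.3214] after-rot axes [-0.0162 -0.1776 -0.3308] dist 0.188
(994, array([450. , 151.1]), array([ 73.3, 111.4]), 84.9, np.float64(0.1309))
```

Emit:
move_arm(
  translation=[
    [0,0,0],
    [0,-0.044,-0.083],
    [0,-0.044,-0.083],
    [0,-0.044,-0.083],
    [0,-0.04,-0.073],
    [0,0,0],
    [0,0,0],
  ],
  rot=[
    [-0.11,0.004,0.013],
    [0,0,0],
    [0,0,0],
    [0,0,0],
    [0,0,0],
    [0,0,0],
    [0,0,0],
  ],
  hand=[0.1,0.1,0.1,0.1,0.1,0.1,0.1],
)

```text
t: 24.35
eef_pos: [0.368, 0.3168, 0.1306]
tool_rot: [0.493, 0.51, 0.49, -0.507]
ft_force: [0.3, -0.5, -1.7]
finger_gap: 0.207
```

```bash
python3 -c "
from h import *
plan(.3668,.318,.09,-91.7)"
```

```text
t 24.35 pos [0.368  0.3168 0.1306] yaw -91.9 F [ 0.3 -0.5 -1.7] gap 0.207
ROT norm [-0.006  0.    -0.012] TRANS norm now-axes [ 0.0812 -0.0029 -0.0024] after-rot axes [ 0.0813 -0.0024 -0.0024] dist 0.041
```

Emit:
move_arm(
  translation=[
    [0.04,-0.002,-0.002],
    [0.035,0,0],
    [0,0,0],
    [0,0,0],
  ],
  rot=[
    [0,0,-0.01],
    [0,0,0],
    [0,0,0],
    [0,0,0],
  ],
  hand=[0.1,0.1,0.1,0.1],
)

```text
t: 24.75
eef_pos: [0.3682, 0.3146, 0.0906]
tool_rot: [-0.492, -0.508, -0.491, 0.509]
ft_force: [0.5, -0.3, -0.9]
finger_gap: 0.205
```

```bash
python3 -c "
from h import *
plan(.3668,.318,.069,-91.7)"
```

```text
t 24.75 pos [0.3682 0.3146 0.0906] yaw -92.0 F [ 0.5 -0.3 -0.9] gap 0.205
ROT norm [-0.012  0.004  0.   ] TRANS norm now-axes [ 0.0432 -0.0031 -0.0067] after-rot axes [ 0.0432 -0.0031 -0.0066] dist 0.022
```

Emit:
move_arm(
  translation=[
    [0,-0.003,-0.006],
    [0,0,0],
    [0.018,0,0],
    [0.018,0,0],
    [0.01,0,0],
    [0,0,0],
  ],
  rot=[
    [-0.01,0.003,0],
    [0,0,0],
    [0,0,0],
    [0,0,0],
    [0,0,0],
    [0,0,0],
  ],
  hand=[0.1,0.1,0.1,0.1,0.1,0.1],
)

```text
t: 25.35
eef_pos: [0.3696, 0.3178, 0.0685]
tool_rot: [0.492, 0.51, 0.491, -0.506]
ft_force: [0.3, 0.7, -0.9]
finger_gap: 0.203
```

```bash
python3 -c "
from h import *
plan(.3668,.318,.069,-91.7)"
```

```text
t 25.35 pos [0.3696 0.3178 0.0685] yaw -91.9 F [ 0.3  0.7 -0.9] gap 0.203
ROT norm [-0.005 -0.005 -0.009] TRANS norm now-axes [-0.0011 -0.0055 -0.0001] after-rot axes [-0.0011 -0.0055 -0.0002] dist 0.003
```

Already inside the mouth. Lower slightly, release, lift.

Emit:
move_arm(
  translation=[
    [0.003,0,0],
    [0,0,0],
    [0,0,0],
    [0,0,0],
    [0,0,0],
    [0,0,0],
    [-0.04,0,0],
    [-0.08,0,0],
    [-0.09,0,0],
    [-0.09,0,0],
    [0,0,0],
  ],
  rot=[
    [0,0,0],
    [0,0,0],
    [0,0,0],
    [0,0,0],
    [0,0,0],
    [0,0,0],
    [0,0,0],
    [0,0,0],
    [0,0,0],
    [0,0,0],
    [0,0,0],
  ],
  hand=[0.1,0.1,0.5,0.5,0.5,0.5,0.5,0.5,0.5,0.5,0.5],
)

```text
t: 26.45
eef_pos: [0.3677, 0.317, 0.2219]
tool_rot: [-0.492, -0.507, -0.492, 0.508]
ft_force: [0.5, 0.7, 1.4]
finger_gap: 0.501
```

```bash
python3 - <<'E'
from h import *
print(arm.state()['eef_pos'],arm.state()['finger_gap'])
for cam in('side','top'):
    p,w=cloud(cam,'end_'+cam)
    for n,c in {'big':(.488,.413),'small':(.6445,.0065),'square':(.439,-.1665),'oblong':(.3668,.318)}.items():
        f=fit(w,c,.075,.058,.078); m=(np.hypot(w[...,0]-c[0],w[...,1]-c[1])<.075)&(w[...,2]>.058)&(w[...,2]<.078)
        q=w[m]; A=np.c_[q[:,:2],np.ones(len(q))]
        print(cam,n,f,'slope',np.linalg.lstsq(A,q[:,2],rcond=None)[0][:2].round(3) if len(q)>10 else None)
    print('dish',fit(w,(.613,.222),.07,.015,.04),'wt',fit(w,(.596,-.225),.05,.04,.06))
E
```

```text
[0.36766323 0.31702437 0.22193363] 0.5010103701289395
side big (2777, array([490.5, 416. ]), array([107.6, 111.2]), 42.5, np.float64(0.0654)) slope [-0.    -0.002]
side small None slope None
side square (692, array([ 442.1, -164.8]), array([84.3, 90.2]), 33.2, np.float64(0.0656)) slope [0. 0.]
side oblong (1893, array([370.5, 319.7]), array([ 72.5, 111.7]), 88.0, np.float64(0.0657)) slope [ 0.    -0.002]
dish (418, array([613.7, 235.8]), array([66.5, 85.8]), 67.3, np.float64(0.0242)) wt (51, array([ 600.8, -228.5]), array([18.5, 19.4]), 29.4, np.float64(0.0499))
top big (1424, array([489.6, 411.8]), array([109.6, 104.6]), 40.8, np.float64(0.0637)) slope [ 0.001 -0.001]
top small (557, array([644.2,   4.6]), array([68.9, 69.7]), 43.0, np.float64(0.0644)) slope [-0.015  0.007]
top square (1046, array([ 439.2, -168.2]), array([83.7, 85. ]), 34.2, np.float64(0.0642)) slope [0.001 0.005]
top oblong (172, array([367.4, 315.3]), array([ 69.7, 108.9]), 88.9, np.float64(0.0635)) slope [ 0.006 -0.021]
dish (384, array([607.1, 226.4]), array([82.1, 80.3]), 0.9, np.float64(0.0238)) wt (70, array([ 597.3, -233.4]), array([30.2, 21.3]), 33.9, np.float64(0.05))
```

View pics/end_side.png

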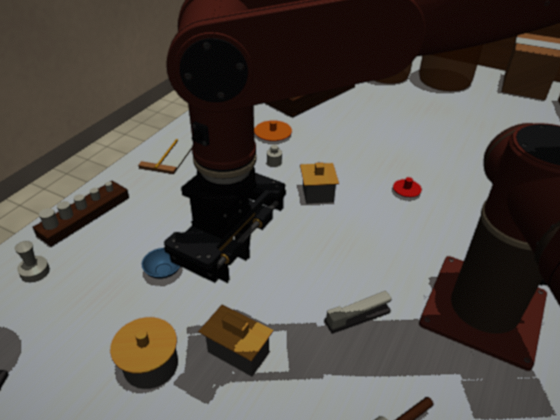

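All four lids are flat with their plates at about 65 mm, and the dish and weight have not moved. In the picture, the big (143,345), oblong (237,330) and square (319,172) lids sit level; the arm hides the small tin. Handing in.

```bash
python3 -c "
from rig import arm
print(arm.close_job())"
```

```text
the job is handed in; nothing more can be done
None
```

All four brass lids are on their tins, placed in the order big round, small round, square, oblong, and the job is handed in. The arm's clock read about 26.5 s, and the gripper was open and clear above the tins.

- **Lids:** The last depth check put every cover plate at 64–66 mm above the counter, where a seated plate should be at 65 mm. The tilt was close to zero. The largest slopes (about 0.02) came from the top camera, on the small lid and on the oblong one, which it saw only partly because of the arm.
- **Small lid:** The arm hid it from the side camera in the final view. The top camera showed it seated, and the side camera had shown the same right after I placed it.
- **Tins, dish and weight:** The lidded tins are within about 3 mm of where the tins first stood, and the dish and weight are also in place. The side camera's final dish reading shifted by about 8 mm, but the arm covered part of it then. The top camera, with a clear view, showed no change.
- **Look-alikes:** The arm did not touch the orange or red lid.

The two cameras disagree by a steady 2–4 mm, so I used the average. The contact force while seating stayed under 8 N in the readings I took.

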